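Fill the jar rack and leave the screw cap a quarter turn open to vent

ROBOT

A 6-joint arm with a two-finger parallel gripper is mounted at the origin on a cart in front of the work surface, level with it; the furniture and walls round the work are solid. World frame = base frame: x ahead of the robot, y to its left, z up, the work surface at z = 0. Lengths are in m, angles in degrees, forces in N, time in s.
With the tool pointing down it reaches from about 0.35 to 0.775 m from the base axis. Payload 7.3 kg.
Tool frame: the origin (TCP) lies midway between the tips of the shut fingers; the grasp point (between the pads) lies 19 mm behind it (ctrl.tcp_to_grasp is the distance from the TCP to the grasp point, in m); x points along the fingers, z is the direction in which the jaws open and shut, and the axes are right-handed (so a half turn about x gives the same grasp; the last joint's range is limited). The gripper opens to 92 mm and grips with 3 to 60 N. Pads are 19 mm wide; open, the fingers measure 130 mm over their backs; the gripper's body (75 mm by 190 mm) begins 47 mm behind the grasp point.
Start: joints at [57.296, 19.595, 87.324, -0, 73.075, -8.365], TCP at [0.216, 0.478, 0.227] pointing down, gripper open.
Joint ranges: [-145.02, 145.02], [-44.19, 115.74], [2.07, 154.8], [-57.11, 237.11], [16.16, 152.29], [-177.93, 177.93]. Speed limits (degrees/s): [147.25, 147.25, 180, 180, 180, 180].

INTERFACE

Orientations are given as [roll, pitch, yaw] about the fixed x, y, z axes, in that order (R = Rz(yaw) Ry(pitch) Rx(roll)).
In Python, from rig import ctrl, cams, trace, tip_of gives the robot as it stands.
- The arm moves only by the tool carry_out, never from a script. Its argument "moves" is a list of rows, each an object with "grip": the finger opening in mm, from 0 to 91.8; "translation": the shift along the tool's x, y, z in mm, a list of three; "rotation": the turn, a rotation vector about the tool's x, y, z in degrees, a list of three. A call has 1 to 8 rows; each row shifts and turns the commanded pose from where the row before left it, along the tool's axes as they then stand; what a row does not reach is not made up. A row lasts 1/8 s, in which the tool goes at most 62.5 mm and 10.7 degrees, less where a joint would pass 70% of its speed; a pose out of reach is approached as far as the arm can. A call is refused whole if a number of a shift passes 62.5 or a number of a turn 10.7, either way. A call with a gripper value outside its range is refused whole. The fingers move at their own pace and stop on an object; the grip force is fixed at half the most. Time passes only in rows, so rows that do not move let the fingers close. It gives the time, the measured TCP pose, the force and the opening at its end, in the units of the state.
- ctrl.state(): the state, without advancing time (a new reading comes with each control period).
- cams.capture(name): name is "side" or "top"; returns (picture, depth): 384x512x3 uint8, red, green, blue; 384x512 float32, m along the optical axis (not along the pixel's ray), 0 where there is no reading.
- cams.camera_info(name): a dict with "intrinsics" (3x3 intrinsics, pixels), "world_from_camera" (4x4, takes a point from camera to world coordinates). Camera axes: x right, y up, looking along -z (the intrinsics and any distortion apply to the point x, -y, -z); pixel columns grow to the right and rows downward; lengths in m; the calibration is good to about 2 mm. A picture is of the moment at which its call begins. camera_info takes no time and is no camera call.
- ctrl.finish_job(): hands the job in, once; it reports no verdict.
Trained networks look in the newest picture that a camera, given by its name, has taken for a name from the list of things; names that differ only in an ending like _2 or _b are one class to them, and where a whole thing is asked for, a point or a joint stands for the part that bears it (a point fixed in the world has none). Each returns a list of dicts, best first, with "score" (0 to 1); they miss things now and then, are a little off and sometimes report something else, mostly with a low value. They report only what shows in the picture. A call takes as long as a camera call. They do not tell look-alikes from the thing itself.
- trace(camera, query): "mask" (384x512 bool, what is visible of it) and "xy" ([column, row] in pixels, amid what is visible of it).
- tip_of(camera, query): "xy" ([column, row] in pixels: a listed point, or the origin of a listed thing).
The state is a dict: "t": time; "joint_positions": joint angles; "qvel": joint speeds; "joint_torque": joint torques, N m; "ee_pos": TCP position; "tool_rot": TCP orientation; "ft_force": force on the tool from outside, world axes, zero at the start; "wrist_torque": the same for the moment, N m; "grip_width": finger opening in m.
Only numpy, scipy, OpenCV 4.12 (cv2) and the standard library are available. Lean on these libraries where they do the work, as an engineer would, in place of code of your own. Each camera call takes 0.05 s, during which the arm holds its last target. There are 200 camera calls.

TASK

Get the drying rack ready: stand the two short white jars upright in its two empty round seats, either jar in either seat, so that they make a neat row with the tall jar; set them down rather than drop them, and leave the two loose metal discs beside them alone. Then screw the tall jar's knurled cap down clockwise until it bottoms out, and back it off a quarter turn so that the jar can vent. Finish while still gripping the cap there: do not let go of it at the end.

Things in the scene. Friction and masses are not known exactly. Their poses are not given: they have to be found in the camera images.
- rack: grey plate, 74 (x) x 232 (y) x 14 mm high, fixed to the bench; origin at the centre of its underside, its long axis is y. Along its centre line, 75 mm apart: at y = -75 mm a tall fixed white jar (48 mm wide, with a dark foot ring 56 mm wide) that carries the screw cap, at y = 0 and y = +75 mm two empty round seats. With the cap on, the tall jar stands 110 mm above the bench
- seat_mid (a point): centre of the floor of the middle seat, a round recess 42 mm in diameter and 4 mm deep in the plate's top; its floor is 10 mm above the bench
- seat_end (a point): centre of the floor of the end seat, same size and height as the middle one
- jar_a: loose closed white screw-cap tube, 36 mm in diameter, 69 mm high (its own cap, the top 19 mm, does not turn), 40 to 85 g; origin at the centre of its underside, z up; grasp its sides from above
- jar_b: loose closed white screw-cap tube, the same as jar_a
- knurled_cap: round metal screw cap with a knurled rim on the tall jar, 40 mm in diameter, 26 mm high (its top 110 mm above the bench when bottomed out); origin at the centre of its lower edge, z up along the screw axis. A small raised rib on its top runs from near the centre to the rim along the cap's own -x; it points to the small tab under the cap, on the tall jar's -x side, when the cap is bottomed out. It can be gripped across the rim at any yaw
- cap_grip (a point): point on the screw axis 14 mm above the cap's lower edge, a good height to grip (98 mm above the bench when bottomed out). Jars standing in the seats reach 79 mm above the bench, so fingertips kept above 80 mm turn clear of them; the cap's lower edge is at 84 mm when bottomed out
- cap_screw (a joint): turn of the cap in rad: 0 = bottomed out (a hard stop), positive = unscrewed, counterclockwise seen from above; it starts between 1.0 and 2.8. Right-hand thread with 6 mm lift per full turn; it turns with about 0.06 N m of friction and stays where it is left
- disc_a: loose ground metal disc, 40 mm in diameter, 31 mm high, a bystander; origin at the centre of its underside
- disc_b: loose ground metal disc, 36 mm in diameter, 32 mm high, a bystander; origin at the centre of its underside
Not all that is in view belongs to the job. What is shaped like the jar_b but purple is not meant.

How it is judged (in metres and radians):
On the way, in this order (a step that is already met when the one before it is completed fails the run):
1. both short jars stand in the two seats of the rack, released (((horizontal distance between jar_a and seat_mid below 0.006 m and z of jar_a in the frame of seat_mid below 0.0025 m and angle between each of jar_a, jar_b's own z axis and vertical below 0.08 rad and linear speed of each of jar_a, jar_b below 0.03 m/s and contact force between the fingers and jar_a below 0.1 N and horizontal distance between jar_b and seat_end below 0.006 m and z of jar_b in the frame of seat_end below 0.0025 m and contact force between the fingers and jar_b below 0.1 N) or (horizontal distance between jar_a and seat_end below 0.006 m and z of jar_a in the frame of seat_end below 0.0025 m and angle between each of jar_a, jar_b's own z axis and vertical below 0.08 rad and linear speed of each of jar_a, jar_b below 0.03 m/s and contact force between the fingers and jar_a below 0.1 N and horizontal distance between jar_b and seat_mid below 0.006 m and z of jar_b in the frame of seat_mid below 0.0025 m and contact force between the fingers and jar_b below 0.1 N))), for 0.2 s.
2. then the cap is screwed down until it bottoms out (value of joint cap_screw below 0.06 rad), for 0.2 s.
At the end, for the whole second after the job is handed in: Both short jars upright and untouched, one in each seat (6 mm of centre, on its floor within 2.5 mm); the cap 1.27 to 1.87 rad (a quarter turn, 17 degrees either way) open from its stop, still, and gripped with over 3 N, grasp point within 30 mm of cap_grip, through the last second (((horizontal distance between jar_a and seat_mid below 0.006 m and z of jar_a in the frame of seat_mid below 0.0025 m and angle between each of jar_a, jar_b's own z axis and vertical below 0.08 rad and linear speed of each of jar_a, jar_b below 0.03 m/s and contact force between the fingers and jar_a below 0.1 N and horizontal distance between jar_b and seat_end below 0.006 m and z of jar_b in the frame of seat_end below 0.0025 m and contact force between the fingers and jar_b below 0.1 N) or (horizontal distance between jar_a and seat_end below 0.006 m and z of jar_a in the frame of seat_end below 0.0025 m and angle between each of jar_a, jar_b's own z axis and vertical below 0.08 rad and linear speed of each of jar_a, jar_b below 0.03 m/s and contact force between the fingers and jar_a below 0.1 N and horizontal distance between jar_b and seat_mid below 0.006 m and z of jar_b in the frame of seat_mid below 0.0025 m and contact force between the fingers and jar_b below 0.1 N)) and value of joint cap_screw between 1.27 and 1.87 rad and velocity of joint cap_screw between -0.1 and 0.1 rad/s and contact force between the fingers and knurled_cap above 3 N and distance between the grasp point and cap_grip below 0.03 m); the arm keeps its last pose, push and grip.
It fails at once if a short jar is tipped over (angle between any of jar_a, jar_b's own z axis and vertical above 0.8 rad).
It fails at once if a short jar is dropped from more than about 2 cm ((linear speed of jar_a above 0.6 m/s and contact force between each of the arm, the fingers and jar_a below 0.05 N) or (linear speed of jar_b above 0.6 m/s and contact force between each of the arm, the fingers and jar_b below 0.05 N)).
It fails at once if a metal disc is pushed more than 30 mm from its place (distance of any of disc_a, disc_b from where it was at the start of the episode above 0.03 m).
It also fails if it takes over 67 s, if anything falls off the work surface, if the arm or the gripper's body presses on something with over 40 N, if the wrist force passes 120 N, or if a joint passes its speed limit or range.

## Working session

There is one attempt and no reset: what is moved stays moved. The work goes in short steps, Python scripts to look and compute and a tool call to move; the robot and the scene stay as the last step left them, time stands still between calls to the robot, and variables do not carry over. Pictures are saved under pics/ and viewed, about 8 in all and at most 12, crops included, and the job is handed in when it is done.

Besides the shell and the picture viewer there is one more tool, called in YAML: its name, and indented under it one key for each argument. carry_out: Moves the arm, as the interface text tells. Its arguments: {"type":"object","properties":{"moves":{"type":"array","items":{"type":"object","properties":{"grip":{"type":"number"},"translation":{"type":"array","items":{"type":"number"}},"rotation":{"type":"array","items":{"type":"number"}}}}}},"required":["moves"]}

```bash
mkdir -p pics; ls; python3 - <<'E'
from rig import ctrl,cams,trace,tip_of
import cv2,numpy as np
print(ctrl.state())
ims=[]
for c in("top","side"):
    p,d=cams.capture(c); np.savez(f"{c}.npz",p=p,d=d,**cams.camera_info(c))
    cv2.imwrite(f"pics/{c}0.png",cv2.resize(p[:,:,::-1],(768,576)))
    i=cams.camera_info(c);K=np.array(i["intrinsics"]);T=np.array(i["world_from_camera"]);print(c,K.tolist(),T.round(3).tolist(),[k for k in i])
    for q in("rack","jar_a","knurled_cap","disc_a"):
        for r in trace(c,q):
            m=r["mask"]&(d>0); v,u=np.nonzero(m); z=d[m]
            P=np.c_[(u-K[0,2])/K[0,0]*z,-(v-K[1,2])/K[1,1]*z,-z]@T[:3,:3].T+T[:3,3]
            top=P[P[:,2]>np.percentile(P[:,2],98)-.006]
            print(c,q,round(r["score"],2),np.round(r["xy"]),m.sum(),"med",np.median(P,0).round(3),"zmax",np.percentile(P[:,2],98).round(3),"topmid",((top.min(0)+top.max(0))/2).round(4),"topmean",top.mean(0).round(4),"col",np.median(p[m],0))
    for q in("seat_mid","seat_end","cap_grip"):
        print(c,q,[(round(r["score"],2),np.round(r["xy"],1)) for r in tip_of(c,q)])
E
```

```text
pics
{'t': 0.0, 'joint_positions': array([ 5.72955996e+01,  1.96373674e+01,  8.73801831e+01, -6.38957441e-04,
        7.30756424e+01, -8.36648193e+00]), 'qvel': array([-0.03457389, -0.07067674,  0.02796446,  0.00878546,  0.01330858,
       -0.07520498]), 'joint_torque': array([-1.24036437e-04, -4.31223679e+01, -2.44216937e+01,  7.16327643e-02,
        5.57912013e-02, -8.66563755e-05]), 'ee_pos': array([0.21611642, 0.47797441, 0.22601856]), 'tool_rot': array([ 172.00914882,   89.90680505, -122.32858314]), 'ft_force': array([ 0.1162309 , -1.25166488, -0.22714973]), 'wrist_torque': array([ 0.00495891,  0.00714324, -0.00842617]), 'grip_width': 0.09166602465437634}
top [[399.7405599966761, 0.0, 253.68497416310885], [0.0, 399.7405599966761, 199.0737525180958], [0.0, 0.0, 1.0]] [[0.003, 0.998, -0.062, 0.475], [-1.0, 0.003, -0.009, -0.06], [-0.009, 0.062, 0.998, 1.156], [0.0, 0.0, 0.0, 1.0]] ['intrinsics', 'world_from_camera']
top rack 0.92 [186. 186.] 2061 med [0.584 0.148 0.014] zmax 0.114 topmid [0.5841 0.0716 0.1129] topmean [0.5844 0.0723 0.1127] col [133. 137. 134.]
top rack 0.43 [206.
[... 2223 characters left out ...]
0.3127  0.0689] topmean [ 0.5144 -0.3137  0.0693] col [148. 146. 137.]
side jar_a 0.33 [236. 186.] 1580 med [0.574 0.066 0.016] zmax 0.114 topmid [0.5811 0.0703 0.1122] topmean [0.5805 0.0662 0.113 ] col [109. 115. 116.]
side knurled_cap 0.69 [245. 167.] 239 med [0.579 0.059 0.106] zmax 0.115 topmid [0.5842 0.0703 0.113 ] topmean [0.5823 0.0669 0.1132] col [144. 144. 141.]
side disc_a 0.74 [314. 230.] 272 med [ 0.646 -0.145  0.027] zmax 0.034 topmid [ 0.6508 -0.1362  0.0312] topmean [ 0.6497 -0.1382  0.0318] col [53. 51. 50.]
side seat_mid [(0.62, array([227.3, 190.1]))]
side seat_end [(0.75, array([313.4, 297.3])), (0.29, array([264.4, 259.9]))]
side cap_grip [(0.77, array([247.1, 171.7]))]
```

View pics/top0.png

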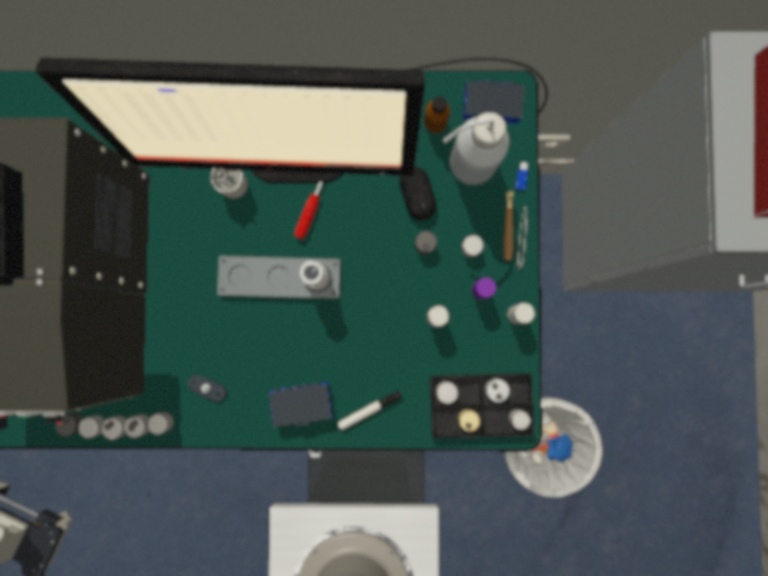

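View pics/side0.png

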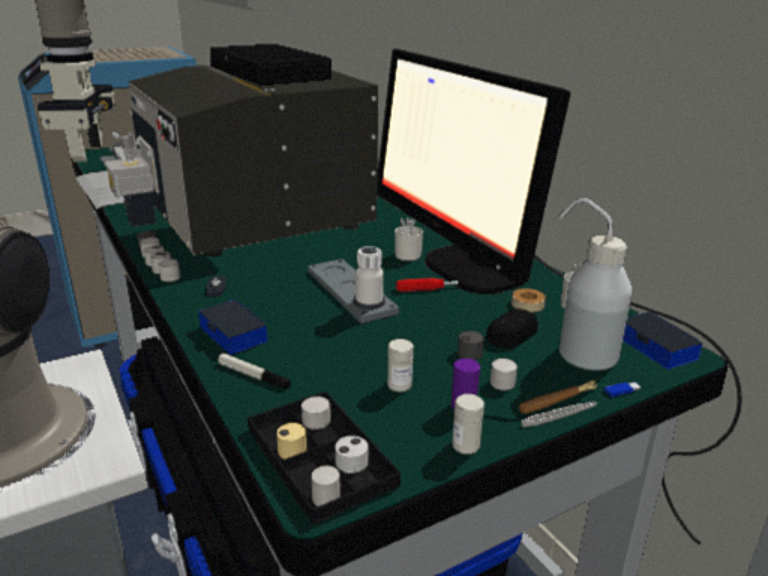

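The top view shows the rack at about (240–335, 275), with the cap at (315, 272) and the seats to its left. The white jars are at (438, 316) and (521, 314), the purple decoy is at (485, 288), and the dark box and monitor sit close to the rack. Next I'll work out the rack yaw and the clearances.

```bash
cat > h.py <<'E'
import numpy as np,cv2
from scipy.spatial.transform import Rotation as Ro
def cloud(p,d,intrinsics,world_from_camera):
    K,T=np.array(intrinsics),np.array(world_from_camera)
    v,u=np.indices(d.shape)
    P=np.stack([(u-K[0,2])/K[0,0]*d,-(v-K[1,2])/K[1,1]*d,-d],-1)@T[:3,:3].T+T[:3,3]
    P[d==0]=np.nan
    return P
def load(c):
    z=np.load(f"{c}.npz"); return z["p"],z["d"],cloud(z["p"],z["d"],z["intrinsics"],z["world_from_camera"])
E
python3 - <<'E'
from h import *
from rig import ctrl
p,d,P=load("top")
X,Y,Z=P[...,0],P[...,1],P[...,2]
m=(abs(X-.584)<.08)&(Y>0.0)&(Y<.3)&(Z>.008)&(Z<.019)
pl=P[m]; print(len(pl), np.median(pl[:,2]), cv2.minAreaRect((pl[:,:2]*1000).astype(np.float32)), np.percentile(pl[:,:2],[1,99],axis=0))
p2,d2,Q=load("side")
for nm,A in(("top",P),("side",Q)):
  A=A.reshape(-1,3);A=A[~np.isnan(A[:,0])]
  b=A[(A[:,0]>.2)&(A[:,0]<.95)&(A[:,1]>.24)&(A[:,1]<.6)&(A[:,2]>.05)]
  print(nm,"box",np.percentile(b,[1,50,99],axis=0).round(3).tolist())
  for z0 in(.05,.1,.15,.2,.25,.3):
    s=A[(A[:,2]>z0)&(A[:,2]<z0+.05)]
    bb=s[(s[:,0]>.4)&(s[:,0]<.7)&(s[:,1]>.25)]; mm=s[(abs(s[:,1]-.1)<.3)&(s[:,0]>.62)&(s[:,1]<.27)]
    print(z0,"box ymin",np.percentile(bb[:,1],1).round(3) if len(bb) else None,"mon xmin",np.percentile(mm[:,0],1).round(3) if len(mm) else None)
# jars: circle fit by minEnclosing of top points
for q in((.51,-.154),(.516,-.309),(.584,.0725)):
  for A in(P,Q):
    k=(np.hypot(A[...,0]-q[0],A[...,1]-q[1])<.03)&(A[...,2]>(.105 if q[1]>0 else .062)); t=A[k]
    print(q,len(t),"rect",((np.percentile(t[:,:2],2,axis=0)+np.percentile(t[:,:2],98,axis=0))/2).round(4),"ext",np.ptp(t[:,:2],axis=0).round(3),"z",np.median(t[:,2]).round(4))
print(Ro.from_euler('xyz',ctrl.state()["tool_rot"],degrees=True).as_matrix().round(3))
a=cv2.resize(p[160:205,150:230,::-1],None,fx=7,fy=7,interpolation=cv2.INTER_CUBIC)
b=cv2.resize(p2[140:220,195:275,::-1],None,fx=5,fy=5,interpolation=cv2.INTER_CUBIC)
cv2.imwrite("pics/rack.png",cv2.resize(np.vstack([a,np.pad(b,((0,0),(0,160),(0,0)))]),None,fx=.8,fy=.8))
E
```

```text
1683 0.01348677089631889 ((607.2755737304688, 147.47816467285156), (232.6760711669922, 115.81455993652344), 88.44986724853516) [[0.5483193  0.03345813]
 [0.62388031 0.26142199]]
top box [[0.211, 0.247, 0.06], [0.623, 0.397, 0.301], [0.833, 0.486, 0.391]]
0.05 box ymin 0.395 mon xmin 0.754
0.1 box ymin 0.394 mon xmin 0.767
0.15 box ymin 0.394 mon xmin 0.774
0.2 box ymin 0.394 mon xmin 0.779
0.25 box ymin 0.394 mon xmin 0.785
0.3 box ymin 0.395 mon xmin 0.791
side box [[0.205, 0.248, 0.055], [0.554, 0.396, 0.241], [0.815, 0.585, 0.47]]
0.05 box ymin 0.39 mon xmin 0.749
0.1 box ymin 0.389 mon xmin 0.766
0.15 box ymin 0.389 mon xmin 0.773
0.2 box ymin 0.39 mon xmin 0.779
0.25 box ymin 0.39 mon xmin 0.785
0.3 box ymin 0.391 mon xmin 0.791
(0.51, -0.154) 132 rect [ 0.5109 -0.154 ] ext [0.033 0.033] z 0.0682
(0.51, -0.154) 157 rect [ 0.5092 -0.1576] ext [0.034 0.036] z 0.0695
(0.516, -0.309) 140 rect [ 0.5159 -0.3082] ext [0.033 0.035] z 0.0682
(0.516, -0.309) 222 rect [ 0.5151 -0.3126] ext [0.033 0.035] z 0.0693
(0.584, 0.0725) 189 rect [0.5841 0.0726] ext [0.038 0.04 ] z 0.1126
(0.584, 0.0725) 126 rect [0.5818 0.0689] ext [0.041 0.041] z 0.113
[[ 0.    -0.911  0.412]
 [ 0.     0.412  0.911]
 [-1.    -0.     0.   ]]
```

View pics/rack.png

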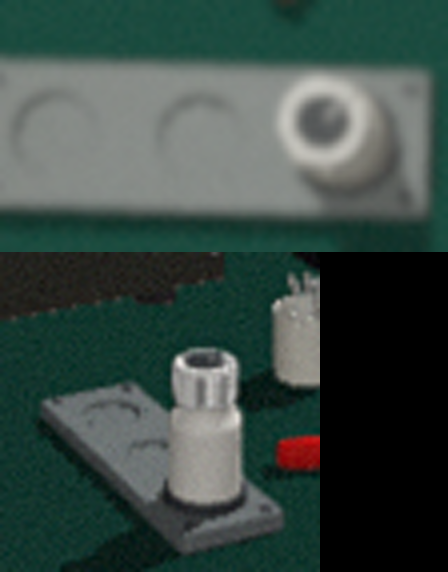

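The box (y 0.39) and monitor (x 0.75) leave enough room. The crop shows the rib pointing up and to the right from the cap centre, so the cap is roughly 2.3 rad open. Next is a precise rack fit.

```bash
python3 - <<'E'
from h import *
for c in("top","side"):
    p,d,P=load(c); X,Y,Z=P[...,0],P[...,1],P[...,2]
    m=((abs(X-.584)<.06)&(Y>0.02)&(Y<.28)&(Z>.0095)&(Z<.018)).astype(np.uint8)
    n,l,s,_=cv2.connectedComponentsWithStats(m); m=l==1+s[1:,4].argmax()
    if c=="top":
        sat=p.max(2).astype(int)-p.min(2); m&=sat<30
    q=(P[m][:,:2]*1000).astype(np.float32)
    print(c,m.sum(),cv2.minAreaRect(q))
    # edges: per y-bin x min/max
    yb=np.arange(60 if c=="top" else 115,255,8);lo=[];hi=[]
    for y in yb:
        x=q[abs(q[:,1]-y)<5,0]; lo.append(x.min());hi.append(x.max())
    print("lo",np.polyfit(yb,lo,1),"hi",np.polyfit(yb,hi,1), "mid at147.5",np.polyval((np.polyfit(yb,lo,1)+np.polyfit(yb,hi,1))/2,147.5))
K=np.load("top.npz");Ki=K["intrinsics"];T=K["world_from_camera"]
def ray(u,v,z):
    r=T[:3,:3]@np.array([(u-Ki[0,2])/Ki[0,0],-(v-Ki[1,2])/Ki[1,1],-1]);o=T[:3,3];return o+r*(z-o[2])/r[2]
for u,v in((186.4,182.1),(162.4,183.4)): print("seat ray",ray(u,v,.010).round(4))
E
```

```text
top 1531 ((586.579833984375, 148.17376708984375), (232.40028381347656, 74.4504623413086), 88.4173583984375)
lo [2.99742948e-02 5.46029276e+02] hi [2.70627124e-02 6.18388434e+02] mid at147.5 586.4153344183703
side 771 ((586.7141723632812, 146.10079956054688), (236.04483032226562, 76.90717315673828), 88.571044921875)
lo [3.19201191e-02 5.44121051e+02] hi [3.67405926e-01 5.42654669e+02] mid at147.5 572.8381559393601
seat ray [0.5943 0.1451 0.01  ]
seat ray [0.5903 0.2145 0.01  ]
```

carry_out:
  moves:
    - {"grip": 75, "translation": [0, -25, -37.5], "rotation": [0, 0, 0]}
    - {"grip": 75, "translation": [0, -25, -37.5], "rotation": [0, 0, 0]}
    - {"grip": 75, "translation": [0, -25, -37.5], "rotation": [0, 0, 0]}
    - {"grip": 75, "translation": [0, -25, -37.5], "rotation": [0, 0, 0]}
    - {"grip": 75, "translation": [0, 0, 0], "rotation": [9.4, 0, 0]}
    - {"grip": 75, "translation": [0, 0, 0], "rotation": [9.4, 0, 0]}
    - {"grip": 75, "translation": [0, 0, 0], "rotation": [9.4, 0, 0]}
    - {"grip": 75, "translation": [0, 0, 0], "rotation": [9.4, 0, 0]}

```text
t: 1.8
ee_pos: [0.2457, 0.3005, 0.2269]
tool_rot: [12.6, 90.0, 40.3]
ft_force: [-0.0, -0.6, 0.4]
grip_width: 0.075
```

carry_out:
  moves:
    - {"grip": 75, "translation": [0, 0, 0], "rotation": [9.4, 0, 0]}
    - {"grip": 75, "translation": [0, 0, 0], "rotation": [9.4, 0, 0]}
    - {"grip": 75, "translation": [0, 0, 0], "rotation": [9.2, 0, 0]}

```text
t: 2.17
ee_pos: [0.2457, 0.3005, 0.2268]
tool_rot: [46.4, 90.0, 46.1]
ft_force: [-0.9, -0.7, 0.8]
grip_width: 0.0746
```

```bash
python3 - <<'E'
from h import *
from rig import ctrl
s=ctrl.state();print(s["t"],s["ee_pos"].round(4),s["joint_positions"].round(1),s["ft_force"].round(2),s["wrist_torque"].round(3));print(Ro.from_euler('xyz',s["tool_rot"],degrees=True).as_matrix().round(4))
E
```

```text
2.175 [0.2457 0.3005 0.2268] [ 39.4   5.  106.5   0.   68.5  39.6] [-0.87 -0.74  0.78] [-0.072  0.063 -0.008]
[[ 2.0e-04  4.3e-03  1.0e+00]
 [ 3.0e-04  1.0e+00 -4.3e-03]
 [-1.0e+00  3.0e-04  2.0e-04]]
```

carry_out:
  moves:
    - {"grip": 75, "translation": [0, -50, 30], "rotation": [0, 0, 0]}
    - {"grip": 75, "translation": [0, -50, 30], "rotation": [0, 0, 0]}
    - {"grip": 75, "translation": [0, -50, 30], "rotation": [0, 0, 0]}
    - {"grip": 75, "translation": [0, -50, 30], "rotation": [0, 0, 0]}
    - {"grip": 75, "translation": [0, -50, 30], "rotation": [0, 0, 0]}
    - {"grip": 75, "translation": [0, -50, 30], "rotation": [0, 0, 0]}
    - {"grip": 75, "translation": [0, -50, 30], "rotation": [0, 0, 0]}
    - {"grip": 75, "translation": [0, -50, 30], "rotation": [0, 0, 0]}

```text
t: 3.18
ee_pos: [0.4869, -0.1012, 0.2268]
tool_rot: [7.4, 90.0, 7.4]
ft_force: [0.9, 1.2, 1.4]
grip_width: 0.0751
```

carry_out:
  moves:
    - {"grip": 75, "translation": [0, -54, 25], "rotation": [0, 0, 0]}
    - {"grip": 75, "translation": [50, 0, 0], "rotation": [0, 0, 0]}
    - {"grip": 75, "translation": [50, 0, 0], "rotation": [0, 0, 0]}
    - {"grip": 75, "translation": [0, 0, 0], "rotation": [0, 0, 0]}

```text
t: 3.68
ee_pos: [0.5088, -0.1523, 0.1237]
tool_rot: [154.5, 89.5, 154.5]
ft_force: [0.3, 0.8, 0.3]
grip_width: 0.0749
```

carry_out:
  moves:
    - {"grip": 75, "translation": [40, 0, 0], "rotation": [0, 0, 0]}
    - {"grip": 75, "translation": [40, 0, 0], "rotation": [0, 0, 0]}
    - {"grip": 75, "translation": [20, 0, 0], "rotation": [0, 0, 0]}
    - {"grip": 75, "translation": [0, 0, 0], "rotation": [0, 0, 0]}

```text
t: 4.18
ee_pos: [0.5118, -0.1533, 0.0276]
tool_rot: [-9.9, 90.0, -9.8]
ft_force: [0.7, -0.0, 0.9]
grip_width: 0.0751
```

```bash
cat >> h.py <<'E'
def look(c,name,box,f):
    from rig import cams
    p,d=cams.capture(c); i=cams.camera_info(c)
    u0,v0,u1,v1=box
    cv2.imwrite(f"pics/{name}.png",cv2.resize(p[v0:v1,u0:u1,::-1],None,fx=f,fy=f,interpolation=cv2.INTER_CUBIC))
    return p,d,cloud(p,d,i["intrinsics"],i["world_from_camera"])
def st():
    from rig import ctrl
    s=ctrl.state();print("t",s["t"],"tcp",s["ee_pos"].round(4),"q",s["joint_positions"].round(1),"F",s["ft_force"].round(2),"M",s["wrist_torque"].round(3),"w",round(s["grip_width"],4))
    R=Ro.from_euler('xyz',s["tool_rot"],degrees=True).as_matrix();print("az",np.degrees(np.arctan2(R[1,2],R[0,2])).round(2),"tilt",np.degrees(np.arccos(-R[2,0])).round(2));return s,R
E
python3 - <<'E'
from h import *
st(); look("side","g1",(200,170,340,310),4)
E
```

```text
t 4.175 tcp [ 0.5118 -0.1533  0.0276] q [-24.9  34.3  99.2   0.   46.4 -25. ] F [ 0.68 -0.01  0.95] M [-0.103  0.072 -0.009] w 0.0751
az 0.08 tilt 0.02
```

View pics/g1.png

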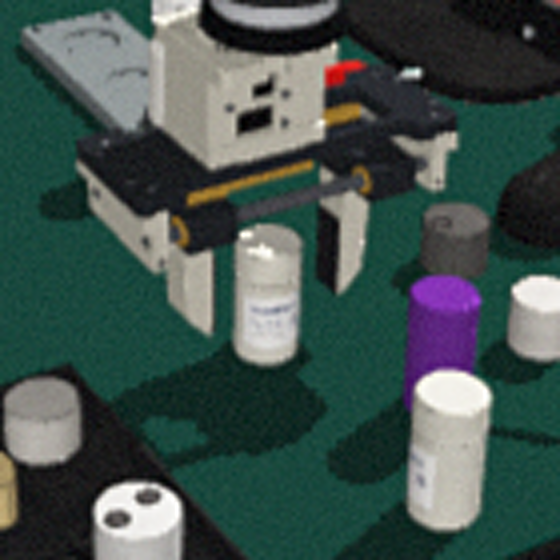

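carry_out:
  moves:
    - {"grip": 30, "translation": [0, 0, 0], "rotation": [0, 0, 0]}
    - {"grip": 30, "translation": [0, 0, 0], "rotation": [0, 0, 0]}
    - {"grip": 30, "translation": [0, 0, 0], "rotation": [0, 0, 0]}
    - {"grip": 30, "translation": [0, 0, 0], "rotation": [0, 0, 0]}
    - {"grip": 30, "translation": [0, 0, 0], "rotation": [0, 0, 0]}

```text
t: 4.85
ee_pos: [0.5112, -0.1533, 0.0268]
tool_rot: [-3.5, 90.0, -3.4]
ft_force: [-0.2, -0.2, 0.9]
grip_width: 0.0354
```

carry_out:
  moves:
    - {"grip": 30, "translation": [-30, 0, 0], "rotation": [0, 0, 0]}
    - {"grip": 30, "translation": [-50, 0, 0], "rotation": [0, 0, 0]}
    - {"grip": 30, "translation": [-50, 0, 0], "rotation": [0, 0, 0]}
    - {"grip": 30, "translation": [-40, 0, 0], "rotation": [0, 0, 0]}
    - {"grip": 30, "translation": [0, 47, 10], "rotation": [0, 0, 0]}
    - {"grip": 30, "translation": [0, 47, 10], "rotation": [0, 0, 0]}
    - {"grip": 30, "translation": [0, 47, 10], "rotation": [0, 0, 0]}
    - {"grip": 30, "translation": [0, 47, 10], "rotation": [0, 0, 0]}

```text
t: 5.85
ee_pos: [0.5509, 0.0363, 0.1966]
tool_rot: [169.1, 90.0, 169.2]
ft_force: [0.3, 0.2, -0.3]
grip_width: 0.0354
```

carry_out:
  moves:
    - {"grip": 30, "translation": [0, 47, 10], "rotation": [0, 0, 0]}
    - {"grip": 30, "translation": [0, 47, 10], "rotation": [0, 0, 0]}
    - {"grip": 30, "translation": [0, 47, 10], "rotation": [0, 0, 0]}
    - {"grip": 30, "translation": [0, 47.5, 8], "rotation": [0, 0, 0]}
    - {"grip": 30, "translation": [50, 0, 0], "rotation": [0, 0, 0]}
    - {"grip": 30, "translation": [50, 0, 0], "rotation": [0, 0, 0]}
    - {"grip": 30, "translation": [25, 0, 0], "rotation": [0, 0, 0]}
    - {"grip": 30, "translation": [0, 0, 0], "rotation": [0, 0, 0]}

```text
t: 6.85
ee_pos: [0.5871, 0.223, 0.0692]
tool_rot: [-166.6, 89.7, -166.6]
ft_force: [0.4, -0.4, 0.1]
grip_width: 0.0352
```

```bash
python3 - <<'E'
from h import *
from rig import trace
s,R=st(); p,d,P=look("side","g2",(160,110,300,230),5)
for r in trace("side","jar_a"):
    A=P[r["mask"]];A=A[~np.isnan(A[:,0])]
    print(round(r["score"],2),r["xy"],np.median(A,0).round(4),np.percentile(A,2,axis=0).round(4),np.percentile(A,98,axis=0).round(4))
E
```

```text
t 6.85 tcp [0.5871 0.223  0.0692] q [13.8 39.  80.8  0.  60.5 13.7] F [ 0.45 -0.44  0.14] M [-0.114  0.088  0.012] w 0.0352
az 0.06 tilt 0.32
0.83 [223.5, 161.8] [0.5822 0.2074 0.0829] [0.569  0.1999 0.0467] [0.6003 0.2275 0.1135]
0.64 [311.3, 252.8] [ 0.554  -0.2503  0.0572] [ 0.5251 -0.2952  0.0052] [ 0.5752 -0.2264  0.0711]
0.63 [314.0, 283.8] [ 0.5082 -0.3215  0.0463] [ 0.4987 -0.3288  0.004 ] [ 0.5295 -0.2989  0.0708]
```

View pics/g2.png

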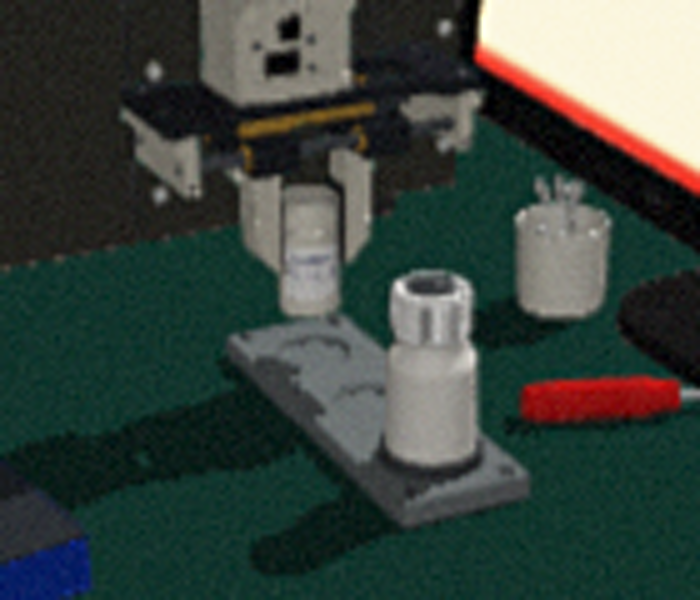

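The jar is held upright over the end seat, with its image at (310, 250) and the seat at (315, 350). I'll fit cylinders to the held jar and the tall jar in the same view to get their relative offset.

```bash
cat >> h.py <<'E'
from scipy.optimize import least_squares
def cyl(P,c0,z0,z1,r):
    k=(np.hypot(P[...,0]-c0[0],P[...,1]-c0[1])<r+.008)&(P[...,2]>z0)&(P[...,2]<z1);A=P[k]
    f=least_squares(lambda c:np.hypot(A[:,0]-c[0],A[:,1]-c[1])-r,c0,loss="soft_l1",f_scale=.001)
    return f.x.round(4),len(A),np.abs(f.fun).mean().round(4)
E
python3 - <<'E'
from h import *
from rig import cams
s,R=st()
for k in range(3):
    p,d=cams.capture("side");i=cams.camera_info("side");P=cloud(p,d,i["intrinsics"],i["world_from_camera"])
    print("held",cyl(P,(.588,.223),.05,.105,.018),"tall",cyl(P,(.5845,.073),.03,.075,.024),"jarB",cyl(P,(.516,-.309),.01,.062,.018))
E
```

```text
t 6.95 tcp [0.5893 0.2234 0.0726] q [13.8 38.8 80.6  0.  60.6 13.7] F [ 0.96 -0.5   0.21] M [-0.119  0.057  0.02 ] w 0.0348
az 0.05 tilt 0.06
held (array([0.5894, 0.2215]), 251, np.float64(0.002)) tall (array([0.5851, 0.0721]), 278, np.float64(0.0011)) jarB (array([ 0.5171, -0.3099]), 413, np.float64(0.0008))
held (array([0.5895, 0.2219]), 251, np.float64(0.0022)) tall (array([0.5849, 0.0721]), 277, np.float64(0.0012)) jarB (array([ 0.5172, -0.3098]), 413, np.float64(0.0008))
held (array([0.5899, 0.2217]), 250, np.float64(0.0019)) tall (array([0.5851, 0.0721]), 287, np.float64(0.0012)) jarB (array([ 0.5173, -0.3099]), 414, np.float64(0.0008))
```

Relative offset is (4.6, 149.6) mm and the target is (4.2, 149.9) mm, so it is aligned. I'll lower it.

carry_out:
  moves:
    - {"grip": 30, "translation": [15, 0, 0], "rotation": [0, 0, 0]}
    - {"grip": 30, "translation": [12, 0, 0], "rotation": [0, 0, 0]}
    - {"grip": 30, "translation": [4, 0, 0], "rotation": [0, 0, 0]}
    - {"grip": 30, "translation": [3, 0, 0], "rotation": [0, 0, 0]}
    - {"grip": 30, "translation": [0, 0, 0], "rotation": [0, 0, 0]}
    - {"grip": 30, "translation": [0, 0, 0], "rotation": [0, 0, 0]}

```text
t: 7.85
ee_pos: [0.589, 0.2234, 0.0381]
tool_rot: [19.2, 90.0, 19.2]
ft_force: [0.5, 0.1, -0.7]
grip_width: 0.0351
```

```bash
python3 - <<'E'
from h import *
st()
E
```

```text
t 7.85 tcp [0.589  0.2234 0.0381] q [13.8 41.2 82.1  0.  56.6 13.7] F [ 0.48  0.05 -0.72] M [-0.088  0.039  0.022] w 0.0351
az 0.06 tilt 0.04
```

carry_out:
  moves:
    - {"grip": 30, "translation": [1, 0, 0], "rotation": [0, 0, 0]}
    - {"grip": 30, "translation": [1, 0, 0], "rotation": [0, 0, 0]}
    - {"grip": 30, "translation": [0, 0, 0], "rotation": [0, 0, 0]}
    - {"grip": 75, "translation": [0, 0, 0], "rotation": [0, 0, 0]}
    - {"grip": 75, "translation": [0, 0, 0], "rotation": [0, 0, 0]}
    - {"grip": 75, "translation": [0, 0, 0], "rotation": [0, 0, 0]}
    - {"grip": 75, "translation": [0, 0, 0], "rotation": [0, 0, 0]}

```text
t: 8.72
ee_pos: [0.5887, 0.2234, 0.0356]
tool_rot: [166.5, 90.0, 166.5]
ft_force: [0.2, 0.2, 0.0]
grip_width: 0.0711
```

carry_out:
  moves:
    - {"grip": 75, "translation": [-30, 0, 0], "rotation": [0, 0, 0]}
    - {"grip": 75, "translation": [-50, 0, 0], "rotation": [0, 0, 0]}
    - {"grip": 75, "translation": [-50, 0, 0], "rotation": [0, 0, 0]}
    - {"grip": 75, "translation": [-40, 0, 0], "rotation": [0, 0, 0]}
    - {"grip": 75, "translation": [0, -53.2, -7.3], "rotation": [0, 0, 0]}
    - {"grip": 75, "translation": [0, -53.2, -7.3], "rotation": [0, 0, 0]}
    - {"grip": 75, "translation": [0, -53.2, -7.3], "rotation": [0, 0, 0]}
    - {"grip": 75, "translation": [0, -53.2, -7.3], "rotation": [0, 0, 0]}

```text
t: 9.72
ee_pos: [0.5594, 0.0089, 0.2058]
tool_rot: [-3.0, 90.0, -2.9]
ft_force: [0.2, 0.1, 0.8]
grip_width: 0.0751
```

carry_out:
  moves:
    - {"grip": 75, "translation": [0, -53.2, -7.3], "rotation": [0, 0, 0]}
    - {"grip": 75, "translation": [0, -53.2, -7.3], "rotation": [0, 0, 0]}
    - {"grip": 75, "translation": [0, -53.2, -7.3], "rotation": [0, 0, 0]}
    - {"grip": 75, "translation": [0, -53.2, -7.3], "rotation": [0, 0, 0]}
    - {"grip": 75, "translation": [0, -53.2, -7.3], "rotation": [0, 0, 0]}
    - {"grip": 75, "translation": [0, -53.2, -7.3], "rotation": [0, 0, 0]}
    - {"grip": 75, "translation": [0, 0, 0], "rotation": [0, 0, 0]}
    - {"grip": 75, "translation": [0, 0, 0], "rotation": [0, 0, 0]}

```text
t: 10.72
ee_pos: [0.5162, -0.3083, 0.2054]
tool_rot: [108.2, 89.9, 108.2]
ft_force: [-0.1, 0.5, -0.3]
grip_width: 0.075
```

```bash
python3 - <<'E'
from h import *
st();p,d,P=look("side","g3",(150,100,290,220),5)
print("end jar",cyl(P,(.588,.223),.03,.072,.018),"tall",cyl(P,(.5845,.073),.03,.075,.024),"jarB",cyl(P,(.516,-.309),.01,.062,.018))
k=(np.hypot(P[...,0]-.589,P[...,1]-.223)<.03);print("ztop",np.nanpercentile(P[k][:,2],[90,98]))
E
```

```text
t 10.725 tcp [ 0.5162 -0.3083  0.2054] q [-38.2  28.6  76.5   0.   74.9 -38.2] F [-0.09  0.54 -0.35] M [-0.036  0.093  0.006] w 0.075
az 0.03 tilt 0.06
end jar (array([0.5892, 0.2221]), 164, np.float64(0.0013)) tall (array([0.5849, 0.072 ]), 284, np.float64(0.0013)) jarB (array([ 0.5174, -0.31  ]), 413, np.float64(0.0007))
ztop [0.07916901 0.08081058]
```

carry_out:
  moves:
    - {"grip": 75, "translation": [50, 0, 0], "rotation": [0, 0, 0]}
    - {"grip": 75, "translation": [50, 0, 0], "rotation": [0, 0, 0]}
    - {"grip": 75, "translation": [50, 0, 0], "rotation": [0, 0, 0]}
    - {"grip": 75, "translation": [28, 0, 0], "rotation": [0, 0, 0]}
    - {"grip": 75, "translation": [0, 0, 0], "rotation": [0, 0, 0]}
    - {"grip": 75, "translation": [0, 0, 0], "rotation": [0, 0, 0]}

```text
t: 11.52
ee_pos: [0.5174, -0.3085, 0.0293]
tool_rot: [-34.0, 89.9, -33.9]
ft_force: [0.5, 0.1, 0.5]
grip_width: 0.075
```

carry_out:
  moves:
    - {"grip": 30, "translation": [0, 0, 0], "rotation": [0, 0, 0]}
    - {"grip": 30, "translation": [0, 0, 0], "rotation": [0, 0, 0]}
    - {"grip": 30, "translation": [0, 0, 0], "rotation": [0, 0, 0]}
    - {"grip": 30, "translation": [0, 0, 0], "rotation": [0, 0, 0]}
    - {"grip": 30, "translation": [0, 0, 0], "rotation": [0, 0, 0]}

```text
t: 12.15
ee_pos: [0.5163, -0.3088, 0.0278]
tool_rot: [1.0, 90.0, 1.1]
ft_force: [0.1, 0.6, 0.3]
grip_width: 0.0354
```

carry_out:
  moves:
    - {"grip": 30, "translation": [-30, 0, 0], "rotation": [0, 0, 0]}
    - {"grip": 30, "translation": [-50, 0, 0], "rotation": [0, 0, 0]}
    - {"grip": 30, "translation": [-50, 0, 0], "rotation": [0, 0, 0]}
    - {"grip": 30, "translation": [-40, 0, 0], "rotation": [0, 0, 0]}
    - {"grip": 30, "translation": [0, 50, 7.7], "rotation": [0, 0, 0]}
    - {"grip": 30, "translation": [0, 50, 7.7], "rotation": [0, 0, 0]}
    - {"grip": 30, "translation": [0, 50, 7.7], "rotation": [0, 0, 0]}
    - {"grip": 30, "translation": [0, 50, 7.7], "rotation": [0, 0, 0]}

```text
t: 13.15
ee_pos: [0.5468, -0.1071, 0.1977]
tool_rot: [103.0, 90.0, 103.0]
ft_force: [0.1, -0.2, -1.1]
grip_width: 0.0353
```

carry_out:
  moves:
    - {"grip": 30, "translation": [0, 50, 8], "rotation": [0, 0, 0]}
    - {"grip": 30, "translation": [0, 50, 8], "rotation": [0, 0, 0]}
    - {"grip": 30, "translation": [0, 50, 8], "rotation": [0, 0, 0]}
    - {"grip": 30, "translation": [0, 50, 8], "rotation": [0, 0, 0]}
    - {"grip": 30, "translation": [0, 57.2, 7.9], "rotation": [0, 0, 0]}
    - {"grip": 30, "translation": [50, 0, 0], "rotation": [0, 0, 0]}
    - {"grip": 30, "translation": [50, 0, 0], "rotation": [0, 0, 0]}
    - {"grip": 30, "translation": [25, 0, 0], "rotation": [0, 0, 0]}

```text
t: 14.15
ee_pos: [0.5847, 0.1486, 0.0696]
tool_rot: [-173.0, 89.7, -172.9]
ft_force: [-0.4, -0.1, -0.7]
grip_width: 0.0355
```

carry_out:
  moves:
    - {"grip": 30, "translation": [0, 0, 0], "rotation": [0, 0, 0]}
    - {"grip": 30, "translation": [0, 0, 0], "rotation": [0, 0, 0]}

```text
t: 14.4
ee_pos: [0.5874, 0.1486, 0.074]
tool_rot: [8.7, 89.9, 8.8]
ft_force: [0.3, 0.6, 0.5]
grip_width: 0.0353
```

```bash
python3 - <<'E'
from h import *
st();p,d,P=look("side","g4",(150,100,290,220),5)
print("end jar",cyl(P,(.588,.223),.03,.072,.018),"held",cyl(P,(.5867,.148),.055,.105,.018),"tall",cyl(P,(.5845,.073),.03,.075,.024))
E
```

```text
t 14.4 tcp [0.5874 0.1486 0.074 ] q [ 7.  36.5 85.   0.  58.4  6.9] F [0.28 0.57 0.54] M [-0.112  0.062  0.003] w 0.0353
az 0.05 tilt 0.12
end jar (array([0.5894, 0.2213]), 112, np.float64(0.0015)) held (array([0.5874, 0.1473]), 212, np.float64(0.002)) tall (array([0.585, 0.072]), 289, np.float64(0.0012))
```

carry_out:
  moves:
    - {"grip": 30, "translation": [15, 0, 0], "rotation": [0, 0, 0]}
    - {"grip": 30, "translation": [12, 0, 0], "rotation": [0, 0, 0]}
    - {"grip": 30, "translation": [4, 0, 0], "rotation": [0, 0, 0]}
    - {"grip": 30, "translation": [3, 0, 0], "rotation": [0, 0, 0]}
    - {"grip": 30, "translation": [0, 0, 0], "rotation": [0, 0, 0]}
    - {"grip": 30, "translation": [1, 0, 0], "rotation": [0, 0, 0]}
    - {"grip": 30, "translation": [0, 0, 0], "rotation": [0, 0, 0]}

```text
t: 15.32
ee_pos: [0.5866, 0.1486, 0.0379]
tool_rot: [14.0, 90.0, 14.0]
ft_force: [-1.1, -0.0, -0.6]
grip_width: 0.0349
```

```bash
python3 - <<'E'
from h import *
st()
E
```

```text
t 15.325 tcp [0.5866 0.1486 0.0379] q [ 7.  39.1 86.7  0.  54.2  6.9] F [-1.07 -0.01 -0.62] M [-0.121  0.057  0.003] w 0.0349
az 0.06 tilt 0.02
```

carry_out:
  moves:
    - {"grip": 30, "translation": [1, 0, 0], "rotation": [0, 0, 0]}
    - {"grip": 30, "translation": [0, 0, 0], "rotation": [0, 0, 0]}
    - {"grip": 75, "translation": [0, 0, 0], "rotation": [0, 0, 0]}
    - {"grip": 75, "translation": [0, 0, 0], "rotation": [0, 0, 0]}
    - {"grip": 75, "translation": [0, 0, 0], "rotation": [0, 0, 0]}
    - {"grip": 75, "translation": [0, 0, 0], "rotation": [0, 0, 0]}

```text
t: 16.08
ee_pos: [0.5865, 0.1486, 0.0366]
tool_rot: [154.1, 90.0, 154.2]
ft_force: [-0.6, -0.4, 0.5]
grip_width: 0.0706
```

carry_out:
  moves:
    - {"grip": 75, "translation": [-30, 0, 0], "rotation": [0, 0, 0]}
    - {"grip": 75, "translation": [-50, 0, 0], "rotation": [0, 0, 0]}
    - {"grip": 75, "translation": [-50, 0, 0], "rotation": [0, 0, 0]}
    - {"grip": 75, "translation": [-40, 0, 0], "rotation": [0, 0, 0]}
    - {"grip": 75, "translation": [0, -50, -40], "rotation": [0, 0, 0]}
    - {"grip": 75, "translation": [0, -50, -40], "rotation": [0, 0, 0]}
    - {"grip": 75, "translation": [0, -40, -40], "rotation": [0, 0, 0]}
    - {"grip": 75, "translation": [0, -40, 0], "rotation": [0, 0, 0]}

```text
t: 17.08
ee_pos: [0.4659, -0.0298, 0.2069]
tool_rot: [161.1, 89.9, 161.1]
ft_force: [0.5, -0.8, 0.5]
grip_width: 0.0749
```

```bash
python3 - <<'E'
from h import *
from rig import cams
st();p,d,P=look("side","g5",(200,130,280,210),7)
print("end jar",cyl(P,(.588,.223),.03,.072,.018),"mid",cyl(P,(.5867,.148),.03,.072,.018),"tall",cyl(P,(.5845,.073),.03,.075,.024))
for q in((.589,.223),(.5867,.148)):
    k=(np.hypot(P[...,0]-q[0],P[...,1]-q[1])<.016);print("ztop",np.nanpercentile(P[k][:,2],[85,95]))
q,_=cams.capture("top")
b=cv2.resize(q[165:205,150:230,::-1],None,fx=7,fy=7,interpolation=cv2.INTER_CUBIC)
a=cv2.imread("pics/g5.png")[:280]
cv2.imwrite("pics/g5b.png",np.vstack([cv2.resize(a,(560,280)) if 0 else a,b]))
E
```

```text
t 17.075 tcp [ 0.4659 -0.0298  0.2069] q [-13.1  14.6  97.8   0.   67.7 -13.2] F [ 0.54 -0.84  0.5 ] M [-0.016 -0.002 -0.039] w 0.0749
az 0.07 tilt 0.06
end jar (array([0.5894, 0.222 ]), 155, np.float64(0.0016)) mid (array([0.5872, 0.1476]), 147, np.float64(0.0013)) tall (array([0.5852, 0.072 ]), 284, np.float64(0.0014))
ztop [0.08069605 0.08141155]
ztop [0.08094911 0.081521  ]
```

View pics/g5b.png

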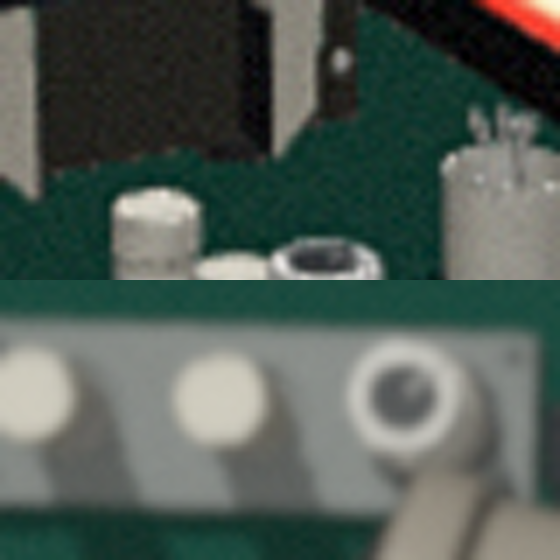

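Both jars are seated, and their measured offsets from the tall jar are right. In the top crop the rib points up and to the right, so the cap is about 2.2 rad open. I'll rotate to azimuth 90° before gripping it.

carry_out:
  moves:
    - {"grip": 60, "translation": [0, 0, 0], "rotation": [-10, 0, 0]}
    - {"grip": 60, "translation": [0, 0, 0], "rotation": [-10, 0, 0]}
    - {"grip": 60, "translation": [0, 0, 0], "rotation": [-10, 0, 0]}
    - {"grip": 60, "translation": [0, 0, 0], "rotation": [-10, 0, 0]}
    - {"grip": 60, "translation": [0, 0, 0], "rotation": [-10, 0, 0]}
    - {"grip": 60, "translation": [0, 0, 0], "rotation": [-10, 0, 0]}
    - {"grip": 60, "translation": [0, 0, 0], "rotation": [-10, 0, 0]}
    - {"grip": 60, "translation": [0, 0, 0], "rotation": [-10, 0, 0]}

```text
t: 18.18
ee_pos: [0.4688, -0.0284, 0.2067]
tool_rot: [7.2, 90.0, 87.6]
ft_force: [-0.3, 0.5, 0.4]
grip_width: 0.0598
```

carry_out:
  moves:
    - {"grip": 60, "translation": [0, 0, 0], "rotation": [-10, 0, 0]}
    - {"grip": 60, "translation": [0, 0, 0], "rotation": [0, 0, 0]}
    - {"grip": 60, "translation": [0, 0, 0], "rotation": [0, 0, 0]}

```text
t: 18.55
ee_pos: [0.4687, -0.0288, 0.2067]
tool_rot: [12.6, 90.0, 102.4]
ft_force: [-0.1, 0.1, 1.2]
grip_width: 0.06
```

```bash
python3 - <<'E'
from h import *
s,R=st();print("to go, tool mm:",(R.T@(np.array([.5846,.0735,.085])-s["ee_pos"])*1000).round(1))
E
```

```text
t 18.55 tcp [ 0.4687 -0.0288  0.2067] q [ -12.9   14.9   97.5    0.    67.6 -102.8] F [-0.11  0.11  1.16] M [0.037 0.021 0.033] w 0.06
az 89.89 tilt 0.01
to go, tool mm: [ 121.7 -115.7  102.5]
```

carry_out:
  moves:
    - {"grip": 60, "translation": [0, -38.6, 34.2], "rotation": [0, 0, 0]}
    - {"grip": 60, "translation": [0, -38.6, 34.2], "rotation": [0, 0, 0]}
    - {"grip": 60, "translation": [0, -38.6, 34.2], "rotation": [0, 0, 0]}
    - {"grip": 60, "translation": [30, 0, 0], "rotation": [0, 0, 0]}
    - {"grip": 60, "translation": [40, 0, 0], "rotation": [0, 0, 0]}
    - {"grip": 60, "translation": [0, 0, 0], "rotation": [0, 0, 0]}
    - {"grip": 60, "translation": [0, 0, 0], "rotation": [0, 0, 0]}

```text
t: 19.42
ee_pos: [0.5851, 0.0735, 0.1381]
tool_rot: [-86.1, 89.9, 3.9]
ft_force: [-0.1, -0.6, 0.6]
grip_width: 0.06
```

```bash
python3 - <<'E'
from h import *
s,R=st();print("to go, tool mm:",(R.T@(np.array([.5846,.0735,.085])-s["ee_pos"])*1000).round(1))
E
```

```text
t 19.425 tcp [0.5851 0.0735 0.1381] q [ -0.3  30.8  84.    0.   65.1 -90.3] F [-0.1  -0.65  0.57] M [ 0.028  0.058 -0.005] w 0.06
az 89.99 tilt 0.11
to go, tool mm: [53.1  0.6 -0. ]
```

carry_out:
  moves:
    - {"grip": 60, "translation": [30, 0, 0], "rotation": [0, 0, 0]}
    - {"grip": 60, "translation": [22, 0.3, 0], "rotation": [0, 0, 0]}
    - {"grip": 60, "translation": [0, 0, 0], "rotation": [0, 0, 0]}
    - {"grip": 60, "translation": [0, 0, 0], "rotation": [0, 0, 0]}
    - {"grip": 34, "translation": [0, 0, 0], "rotation": [0, 0, 0]}
    - {"grip": 34, "translation": [0, 0, 0], "rotation": [0, 0, 0]}
    - {"grip": 34, "translation": [0, 0, 0], "rotation": [0, 0, 0]}
    - {"grip": 34, "translation": [0, 0, 0], "rotation": [0, 0, 0]}

```text
t: 20.42
ee_pos: [0.5845, 0.0719, 0.0856]
tool_rot: [-151.6, 89.8, -61.6]
ft_force: [-1.5, -7.0, 2.9]
grip_width: 0.0393
```

```bash
python3 - <<'E'
from h import *
st()
E
```

```text
t 20.425 tcp [0.5845 0.0719 0.0856] q [ -0.4  34.2  87.3  -0.2  58.4 -90.3] F [-1.53 -7.03  2.9 ] M [-1.051  0.144 -0.043] w 0.0393
az 90.06 tilt 0.15
```

carry_out:
  moves:
    - {"grip": 34, "translation": [0, 0, -1.7], "rotation": [0, 0, 0]}
    - {"grip": 34, "translation": [0.15, 0, 0], "rotation": [9, 0, 0]}
    - {"grip": 34, "translation": [0.15, 0, 0], "rotation": [9, 0, 0]}
    - {"grip": 34, "translation": [0.15, 0, 0], "rotation": [9, 0, 0]}
    - {"grip": 34, "translation": [0.15, 0, 0], "rotation": [9, 0, 0]}
    - {"grip": 34, "translation": [0.15, 0, 0], "rotation": [9, 0, 0]}
    - {"grip": 34, "translation": [0.15, 0, 0], "rotation": [9, 0, 0]}
    - {"grip": 34, "translation": [0.15, 0, 0], "rotation": [9, 0, 0]}

```text
t: 21.42
ee_pos: [0.5849, 0.0724, 0.0845]
tool_rot: [-8.5, 89.9, 18.2]
ft_force: [0.7, 0.7, 4.4]
grip_width: 0.0393
```

```bash
python3 - <<'E'
from h import *
st()
E
```

```text
t 21.425 tcp [0.5849 0.0724 0.0845] q [ -0.4  34.2  87.4   0.1  58.2 -27.2] F [0.67 0.73 4.36] M [ 0.191 -0.149  0.073] w 0.0393
az 26.78 tilt 0.15
```

carry_out:
  moves:
    - {"grip": 34, "translation": [0.15, 0, 0], "rotation": [9, 0, 0]}
    - {"grip": 34, "translation": [0.15, 0, 0], "rotation": [9, 0, 0]}
    - {"grip": 34, "translation": [0.15, 0, 0], "rotation": [9, 0, 0]}
    - {"grip": 34, "translation": [0.15, 0, 0], "rotation": [9, 0, 0]}
    - {"grip": 34, "translation": [0.1, 0, 0], "rotation": [6, 0, 0]}

```text
t: 22.05
ee_pos: [0.5853, 0.0724, 0.0838]
tool_rot: [29.1, 89.8, 13.9]
ft_force: [1.8, 1.6, 1.6]
grip_width: 0.0392
```

```bash
python3 - <<'E'
from h import *
st()
E
```

```text
t 22.05 tcp [0.5853 0.0724 0.0838] q [-0.4 34.3 87.4  0.1 58.1 14.7] F [1.79 1.64 1.65] M [ 0.125 -0.282  0.064] w 0.0392
az -15.16 tilt 0.2
```

carry_out:
  moves:
    - {"grip": 34, "translation": [0.1, 0, 0], "rotation": [6, 0, 0]}
    - {"grip": 34, "translation": [0.1, 0, 0], "rotation": [5, 0, 0]}

```text
t: 22.3
ee_pos: [0.5855, 0.0724, 0.0837]
tool_rot: [37.8, 89.8, 11.7]
ft_force: [3.2, 1.5, 2.8]
grip_width: 0.0393
```

```bash
python3 - <<'E'
from h import *
st()
E
```

```text
t 22.3 tcp [0.5855 0.0724 0.0837] q [-0.4 34.3 87.4  0.1 58.  25.7] F [3.25 1.47 2.78] M [ 0.132 -0.34   0.075] w 0.0393
az -26.1 tilt 0.22
```

Turned 116° so far with friction torque only. I'll go on in small steps.

carry_out:
  moves:
    - {"grip": 34, "translation": [0.08, 0, 0], "rotation": [5, 0, 0]}
    - {"grip": 34, "translation": [0.08, 0, 0], "rotation": [5, 0, 0]}

```text
t: 22.55
ee_pos: [0.5855, 0.0723, 0.0835]
tool_rot: [46.4, 89.8, 10.3]
ft_force: [3.3, 1.7, 2.9]
grip_width: 0.0393
```

```bash
python3 - <<'E'
from h import *
st()
E
```

```text
t 22.55 tcp [0.5855 0.0723 0.0835] q [-0.4 34.3 87.4  0.  58.  35.6] F [3.3  1.73 2.9 ] M [ 0.053 -0.458  0.107] w 0.0393
az -36.09 tilt 0.23
```

carry_out:
  moves:
    - {"grip": 34, "translation": [0.08, 0, 0], "rotation": [5, 0, 0]}
    - {"grip": 34, "translation": [0.08, 0, 0], "rotation": [5, 0, 0]}

```text
t: 22.8
ee_pos: [0.5856, 0.0722, 0.0834]
tool_rot: [53.9, 89.8, 7.8]
ft_force: [4.2, 1.0, 2.4]
grip_width: 0.0391
```

```bash
python3 - <<'E'
from h import *
st()
E
```

```text
t 22.8 tcp [0.5856 0.0722 0.0834] q [-0.4 34.3 87.4  0.  58.  45.6] F [4.2  1.01 2.37] M [ 0.017 -0.418  0.381] w 0.0391
az -46.09 tilt 0.24
```

carry_out:
  moves:
    - {"grip": 34, "translation": [0, 0, 0], "rotation": [4, 0, 0]}
    - {"grip": 34, "translation": [0, 0, 0], "rotation": [0, 0, 0]}
    - {"grip": 34, "translation": [0, 0, 0], "rotation": [0, 0, 0]}
    - {"grip": 34, "translation": [0, 0, 0], "rotation": [0, 0, 0]}

```text
t: 23.3
ee_pos: [0.5852, 0.0719, 0.0833]
tool_rot: [50.8, 89.8, 0.9]
ft_force: [4.9, -0.2, 5.2]
grip_width: 0.0393
```

```bash
python3 - <<'E'
from h import *
st()
E
```

```text
t 23.3 tcp [0.5852 0.0719 0.0833] q [-0.4 34.3 87.5  0.  58.  49.4] F [ 4.92 -0.16  5.25] M [-0.164 -0.609  0.709] w 0.0393
az -49.87 tilt 0.18
```

The torque rose to 0.71 N·m, so the cap is on its stop, which it reached near azimuth −43…−50°. Now back off about 94° to azimuth ≈ +44°.

carry_out:
  moves:
    - {"grip": 34, "translation": [0, 0, 0], "rotation": [-4, 0, 0]}
    - {"grip": 34, "translation": [-0.15, 0, 0], "rotation": [-9, 0, 0]}
    - {"grip": 34, "translation": [-0.15, 0, 0], "rotation": [-9, 0, 0]}
    - {"grip": 34, "translation": [-0.15, 0, 0], "rotation": [-9, 0, 0]}
    - {"grip": 34, "translation": [-0.15, 0, 0], "rotation": [-9, 0, 0]}
    - {"grip": 34, "translation": [-0.15, 0, 0], "rotation": [-9, 0, 0]}
    - {"grip": 34, "translation": [-0.15, 0, 0], "rotation": [-9, 0, 0]}
    - {"grip": 34, "translation": [-0.15, 0, 0], "rotation": [-9, 0, 0]}

```text
t: 24.3
ee_pos: [0.5851, 0.072, 0.0844]
tool_rot: [-1.5, 89.8, 15.8]
ft_force: [3.9, -0.1, 6.3]
grip_width: 0.0393
```

carry_out:
  moves:
    - {"grip": 34, "translation": [-0.15, 0, 0], "rotation": [-9, 0, 0]}
    - {"grip": 34, "translation": [-0.15, 0, 0], "rotation": [-9, 0, 0]}
    - {"grip": 34, "translation": [-0.15, 0, 0], "rotation": [-9, 0, 0]}
    - {"grip": 34, "translation": [0, 0, 0], "rotation": [0, 0, 0]}
    - {"grip": 34, "translation": [0, 0, 0], "rotation": [0, 0, 0]}

```text
t: 24.92
ee_pos: [0.585, 0.0719, 0.0848]
tool_rot: [-30.5, 89.8, 13.5]
ft_force: [3.1, -0.5, 5.7]
grip_width: 0.0392
```

```bash
python3 - <<'E'
from h import *
from rig import cams
st();p,d,P=look("side","e1",(190,120,290,200),7)
print("end jar",cyl(P,(.588,.223),.03,.072,.018),"mid",cyl(P,(.5867,.148),.03,.072,.018),"tall",cyl(P,(.5845,.073),.03,.075,.024))
E
```

```text
t 24.925 tcp [0.585  0.0719 0.0848] q [ -0.5  34.2  87.4   0.   58.2 -44.5] F [ 3.06 -0.54  5.71] M [-0.044 -0.596  0.045] w 0.0392
az 44.03 tilt 0.16
end jar (array([0.5895, 0.222 ]), 145, np.float64(0.0014)) mid (array([0.5872, 0.1475]), 145, np.float64(0.0014)) tall (array([0.585 , 0.0718]), 285, np.float64(0.0013))
```

View pics/e1.png

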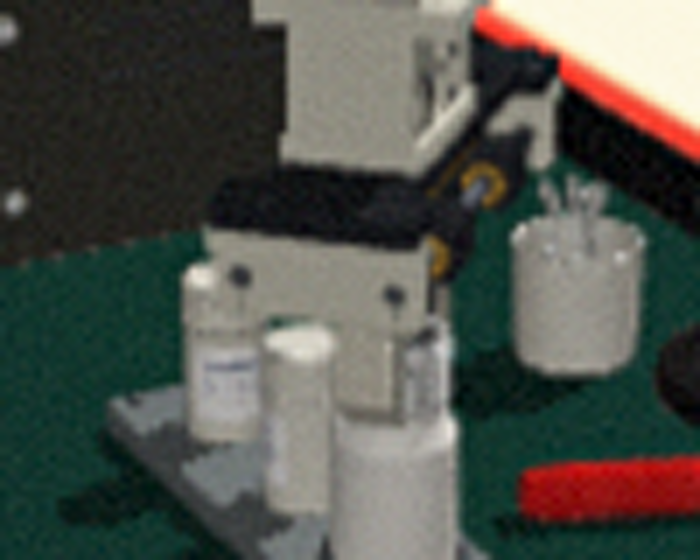

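The view shows both jars standing in their seats and the gripper on the cap. The grip torque is low and the cap estimate is 87–94° open, so I'll hand in.

```bash
python3 - <<'E'
from rig import ctrl
print(ctrl.finish_job())
E
```

```text
the job is handed in; nothing more can be done
None
```

I handed the job in at about 25 s: both short jars are in the rack seats, and the cap was screwed to its stop, backed off a quarter turn and is still gripped. The hand-in reports no verdict.

- **Jars:** The last side view puts them at offsets of about (4.5, 150.2) mm and (2.2, 75.7) mm from the tall jar. The targets were (4.2, 149.9) and (2.1, 75.0) mm. Both stand upright and are clear of the fingers. Their tops read 80–81 mm; loose jars on the bench also read nearly 2 mm high in that view.
- **Cap:** It turned about 135° clockwise, then the wrist torque rose from 0.07 to 0.71 N·m and stayed on the stop for about 0.4 s. I then turned it back about 94° to azimuth +44°. Allowing for wind-up or slip at the stop, it should be 87–94° open, inside the 73–107° allowed.
- **Grip at the end:** Finger opening is 39.2 mm, and the last torque reading was low. The gripper blocks the view of the rib, so I could not check the final cap angle by camera.
- **Disagreement:** On closing, the cap pulled the tool 1.6 mm in y from where I expected it, so I re-centred the tool before turning.
- **Discs:** I never moved near the two metal discs, and I did not measure them again at the end.

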